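Fit a spring channel nut beside the stop

TASK

Take the spring nut with the orange grip from the grey caddy, press it lengthwise through the slot of the steel channel between the red and blue fittings, twist it ninety degrees either way, and let its spring lift it so that the grooves catch both channel lips. Then slide it along the channel until it just pushes home the black sprung buffer on the bar of the red stop, and let go, leaving it caught, upright and touching the buffer. Never force it: press only as hard as the springs need, meet the hard bar softly by feel, and leave the other things where they are.

Things in the scene. Friction and masses are not known exactly. Their poses are not given: they have to be found in the camera images.
- nut_grip (a point): Centre of the nut's orange grip, a block 26 mm long (x), 14 mm wide (y, the way to grasp it), 30 mm tall (z up). Below it: a round steel stem 12 mm thick, 26 mm long, then the brass plate 35 mm long (x), 19 mm wide (y), 10 mm thick, its top 41 mm and underside 51 mm below this point, then the coil spring and shoe.
- nut_groove (a point): Point on the nut's axis 44 mm below the grip's centre, level with the bottoms of the two grooves across the top of the brass plate; axes as the grip. The grooves are 3 mm deep and 6 mm wide, 9 to 15 mm either side of the axis along x, open at both ends along y. With the nut crosswise they take the lower edges of the channel's lips.
- spring_nut: The whole loose spring nut, 90 g, 84.5 mm tall. Origin on its axis under the black shoe (28 x 14 x 3 mm) with the spring free, 69.5 mm below the grip's centre; x along the plate, z up. The spring pushes with 2 N at rest and 0.5 N more per mm, and goes solid after 13 mm.
- channel: Steel channel screwed to the table, slot up: 45 mm wide (x), 320 mm long (y), 28 mm high, black end caps; origin at the centre of its underside. Inner width 40 mm, inner floor 2.5 mm high. Slot 22 mm wide; the lips are 2.5 mm thick and turn down to 21 mm above the table. It is clear inside between the red and blue fittings.
- channel_lip (a point): Point on the channel's centre line at mid-length, level with the lips' lower edges (21 mm above the table); axes as the channel. The caught nut has nut_groove at this height. To turn, nut_groove must be pushed more than 3 mm below it; the spring goes solid at about 6 mm below. Sliding the caught nut takes about 3 to 5 N.
- red_stop: Red stop fixed in the channel near either end: red plate 44 (x) x 40 mm, top 33 mm above the table, bolt head to 36 mm. Below, a hard metal bar 18 mm wide in the slot, its end 1 to 23 mm beyond the plate's edge (not measured: feel for it), with a black buffer sprung out 3 mm more, home at 1.6 N. Nut and stop axes are then 30 to 53 mm apart. Origin at its centre, table height; axes as the channel.
- red_stop_mid (a point): Point on the red stop's centre line 21 mm above the table.
- blue_blank: Blue fitting with the same plate and bar, without buffers, at the channel's other end; not used. Origin and axes as for the red stop.
- knob_stud: Loose bystander in the caddy: steel block with a stud and a round black knob, 60 mm tall; origin under its centre.
- level_foot: Loose bystander in the caddy: white block with an upright steel stud, 59 mm tall; origin under its centre.
- caddy: Fixed grey caddy 76 x 226 x 18 mm, origin at the centre of its underside; three pockets 23 x 39 mm, 14 mm deep, 70 mm apart along its y. The nut stands upright in one of them, its length along the caddy's y.
- coffee_can: Loose drink can, 52 mm across, 105 mm tall, gold band.
- mug: Loose white mug.
- wrench: Loose wrench lying on the table.
- tape_measure: Loose yellow tape measure.
- calculator: Loose black calculator.
Mind the look-alikes: they are no part of the job. Several things look just like the spring_nut: the one meant starts farthest from the robot's base.

How it is judged:
By the outcome, as a careful person would: the job done as asked, in the order asked, and still so for the second after the job is handed in, with the robot touching nothing.
It also fails if it takes over 72 s, if anything falls off the work surface, if the arm or the gripper's body presses on something with over 40 N, if the wrist force passes 120 N, or if a joint passes its speed limit or range.

ROBOT

A 7-joint arm with a two-finger parallel gripper is mounted at the origin on the work surface. World frame = base frame: x ahead of the robot, y to its left, z up, the work surface at z = 0. Lengths are in m, angles in rad, forces in N, time in s.
With the tool pointing down it reaches from about 0.425 to 0.925 m from the base axis. Payload 6.8 kg.
Tool frame: the origin (TCP) lies on the front face of the gripper's body, between the roots of the fingers; the fingertips stand 73 mm ahead of it and the grasp point (between the pads) lies 54 mm ahead of it (env.nose_length is the distance from the TCP to the fingertips, in m); z points along the fingers, y is the direction in which the jaws open and shut (so a half turn about z gives the same grasp; the last joint's range is limited). The gripper opens to 85 mm and grips with 20 to 120 N. Pads are 22 mm wide; open, the fingers measure 114 mm over their backs; the gripper's body (76 mm by 85 mm) begins 54 mm behind the grasp point. The pads swing forward as they close: fully open they stand 13 mm farther back than shut.
Start: joints at [1.087, 0.477, 0.022, 1.555, -0.011, 1.109, -0.083], TCP at [0.248, -0.628, 0.304] pointing down, gripper open.
Joint ranges: [-2.96, 2.96], [-0.34, 2.1], [-1.41, 1.46], [0.24, 2.44], [-1.37, 4.51], [0.17, 1.92], [-2.96, 2.96]. Speed limits (rad/s): [2.39, 2.39, 3.14, 3.14, 3.14, 3.14, 3.14].

INTERFACE

Orientations are given as a unit quaternion [w, x, y, z].
In Python, from cell import env, kin, camera, calibration, job gives the robot as it stands. The module is installed in compiled form; this text tells all that it offers. Calls block until the motion is done:
- env.reach(position, orientation): joint-space move of the TCP to a pose.
- env.movel(position, velocity=0.15, rot=None, stop_force=None): straight line of the TCP; rot=None keeps the orientation; velocity is the mean speed in m/s. With stop_force (N) it stops when the force on the tool has changed by that much, and returns True; else False.
- env.goto_joints(angles): joint-space move.
- env.grip(opening, f_grip=None): finger opening in m; f_grip is the grip in N (None keeps the last); returns when the fingers have stopped.
- env.dwell(seconds).
- kin.inverse_kinematics(position, orientation): joint angles nearest the present ones, or None.
- env.get_state(): the state.
- camera(name): name is "scene" or "top" or "wrist"; returns (picture, depth): 420x560x3 uint8, blue, green, red; 420x560 float32, m along the optical axis (not along the pixel's ray), 0 where there is no reading.
- calibration(name): a dict with "fx", "fy", "cx", "cy" (pixels), "rvec" (rotation vector, rad) and "tvec" (3), from world to camera coordinates, as OpenCV has them. Camera axes: x right, y down, z forward; pixel columns grow to the right and rows downward; lengths in m; the calibration is good to about 2 mm. The wrist camera is an equidistant fisheye: a pixel r from the principal point sees the ray r / f radians off the axis. A picture is of the moment at which its call begins: read the wrist's pose just before it. calibration takes no time and is no camera call; for the wrist camera it gives the pose at the moment of the call.
A pose or a line that the arm cannot do raises env.PlanningError and nothing moves.
- job.job_done(): hands the job in, once; it reports no verdict.
The state is a dict: "time": time; "qpos": joint angles; "joint_velocities": joint speeds; "joint_torque": joint torques, N m; "tcp_pos": TCP position; "orientation": TCP orientation; "force": force on the tool from outside, world axes, zero at the start; "torque": the same for the moment, N m; "opening": finger opening in m.
Only numpy, scipy, OpenCV 4.12 (cv2) and the standard library are available. Lean on these libraries where they do the work, as an engineer would, in place of code of your own. Each camera call takes 0.05 s, during which the arm holds its last target.

## Working session

There is one attempt and no reset: what is moved stays moved. The work goes in short steps, each a Python script; the robot and the scene stay as the last script left them, time stands still between calls to the robot, and variables do not carry over. Pictures are saved under pics/ and viewed, and the job is handed in when it is done.

```bash
mkdir -p pics; ls
python3 - <<'E'
from cell import env, kin, camera, calibration, job
import cv2,numpy as np
s=env.get_state(); print(s['time'],s['tcp_pos'],s['orientation'],s['force'])
for n in ("scene","top"):
    p,d=camera(n); cv2.imwrite(f'pics/{n}0.png',p); np.save(f'pics/{n}0.npy',d); print(n,calibration(n))
E
```

```text
pics
0.0 [ 0.24751498 -0.62746775  0.30291307] [-9.06687973e-04  9.82402528e-01  1.86773632e-01 -2.47539461e-04] [ 0.25490991 -0.17513214  0.19674714]
scene {'fx': 453.65397207191194, 'fy': 453.65397207191194, 'cx': 274.94813119000577, 'cy': 208.34723728433897, 'rvec': array([ 2.05305703,  0.71236314, -0.39473451]), 'tvec': array([-0.36255043, -0.13244289,  1.57157723])}
top {'fx': 385.98978622215657, 'fy': 385.98978622215657, 'cx': 284.667025087847, 'cy': 210.46700745728583, 'rvec': array([ 2.12802541, -2.19256256,  0.12273414]), 'tvec': array([-0.04252201,  0.52042437,  1.30382816])}
```

View pics/scene0.png

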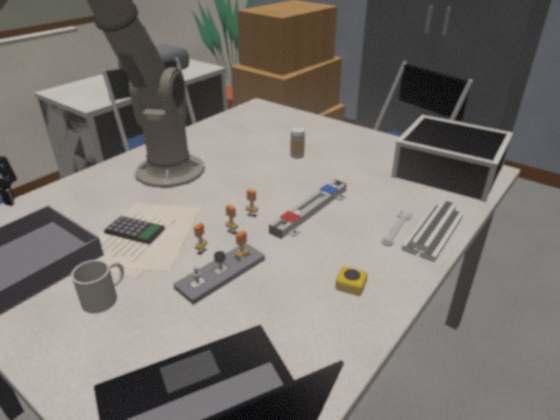

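View pics/top0.png

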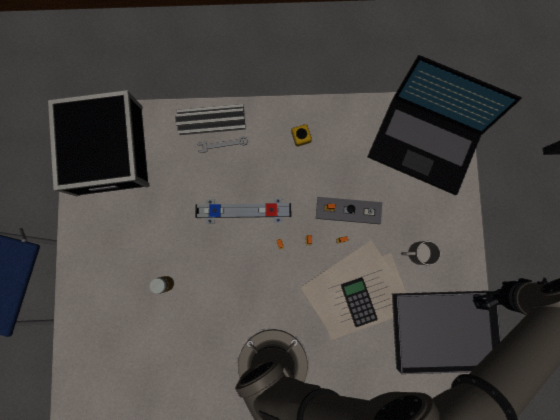

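The top view shows the caddy at about (349,210), with the orange nut in its left pocket at about (331,208). The channel runs from (197,211) to (291,211), with red at (271,211) and blue at (215,211). Three look-alikes stand nearer the base, at row 240 or so.

```bash
cat > h.py <<'E'
import cv2,numpy as np
def cam(cal):
    R=cv2.Rodrigues(np.array(cal['rvec']))[0]; t=np.array(cal['tvec']).reshape(3); return R,t
def pix2z(cal,u,v,z,fish=False):
    "world point on plane z through pixel"
    R,t=cam(cal); x=(u-cal['cx'])/cal['fx']; y=(v-cal['cy'])/cal['fy']
    if fish:
        r=np.hypot(x,y); k=np.sin(r)/r if r>1e-9 else 1; d=np.array([x*k,y*k,np.cos(r)])
    else: d=np.array([x,y,1.])
    o=-R.T@t; d=R.T@d; return o+d*(z-o[2])/d[2]
def proj(cal,P,fish=False):
    R,t=cam(cal); c=R@np.array(P,float)+t
    if fish:
        rr=np.hypot(c[0],c[1]); th=np.arctan2(rr,c[2]); k=th/max(rr,1e-9); return cal['cx']+cal['fx']*c[0]*k, cal['cy']+cal['fy']*c[1]*k
    return cal['cx']+cal['fx']*c[0]/c[2], cal['cy']+cal['fy']*c[1]/c[2]
E
python3 - <<'E'
from cell import calibration
from h import *
p=cv2.imread('pics/top0.png'); c=p[185:260,185:395]; cv2.imwrite('pics/topc.png',cv2.resize(c,None,fx=3.8,fy=3.8,interpolation=cv2.INTER_CUBIC))
C=calibration('top')
for n,u,v,z in [('nut',331,208,.09),('chL',197,211,.028),('chR',291,211,.028),('red',271,210,.033),('blue',215,211,.033),('cadA',317,209,.018),('cadB',381,211,.018),('a',280,244,.085),('b',309,240,.085),('c',342,240,.085)]:
    P=pix2z(C,u,v,z); print(n,P.round(4),np.hypot(*P[:2]).round(3))
E
```

```text
nut [ 0.5155 -0.2112  0.09  ] 0.557
chL [0.5265 0.2456 0.028 ] 0.581
chR [ 0.5167 -0.0799  0.028 ] 0.523
red [ 0.5216 -0.011   0.033 ] 0.522
blue [0.524  0.1823 0.033 ] 0.555
cadA [ 0.5221 -0.1709  0.018 ] 0.549
cadB [ 0.5084 -0.3934  0.018 ] 0.643
a [ 0.4023 -0.0395  0.085 ] 0.404
b [ 0.4126 -0.135   0.085 ] 0.434
c [ 0.4093 -0.2432  0.085 ] 0.476
```

View pics/topc.png

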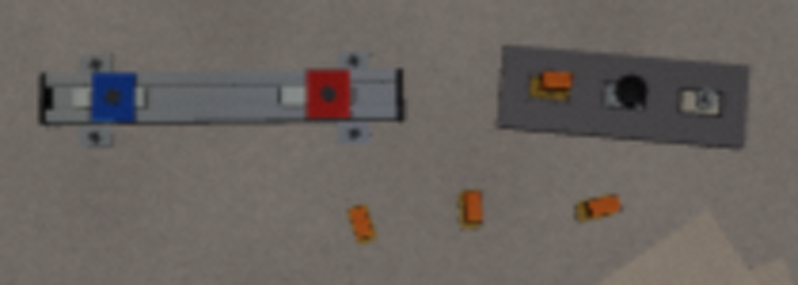

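```bash
cat >> h.py <<'E'
def quat(psi):  # tool down, tool x axis at world angle psi, tool y at psi-90deg
    return np.array([0,np.cos(psi/2),np.sin(psi/2),0])
E
python3 - <<'E'
from cell import *
from h import *
s=env.get_state()
C=calibration('wrist'); R,t=cam(C); print(C, -R.T@t, R[2])
for P in [(.516,-.21,.3),(.516,-.21,.127),(.52,.08,.2),(.52,.08,.113)]:
    for d in (-180,-90,0,90,180):
        q=kin.inverse_kinematics(P,quat(np.radians(d))); print(P,d,None if q is None else np.round(q,2))
E
```

```text
{'fx': 325.19226210127806, 'fy': 325.19226210127806, 'cx': 275.551883842629, 'cy': 217.56568896189583, 'rvec': array([-2.36008387,  1.60580975,  0.2701332 ]), 'tvec': array([-0.6739036 , -0.0419612 ,  0.37914919])} [ 0.3256568  -0.59617696  0.37172786] [-0.30386786 -0.1193721  -0.94520613]
(0.516, -0.21, 0.3) -180 [ 0.82  0.36 -0.68  1.81  0.26  1.06  1.61]
(0.516, -0.21, 0.3) -90 [ 0.15  0.29  0.16  1.85 -0.05  1.   -2.82]
(0.516, -0.21, 0.3) 0 [ 0.39  0.29 -0.13  1.84  0.05  1.01 -1.34]
(0.516, -0.21, 0.3) 90 [ 0.62  0.32 -0.42  1.82  0.15  1.03  0.14]
(0.516, -0.21, 0.3) 180 [ 0.82  0.36 -0.68  1.81  0.26  1.06  1.61]
(0.516, -0.21, 0.127) -180 [ 0.73  0.59 -0.58  1.94  0.47  0.75  1.44]
(0.516, -0.21, 0.127) -90 [ 0.07  0.53  0.26  1.99 -0.22  0.65 -2.67]
(0.516, -0.21, 0.127) 0 [ 0.34  0.52 -0.09  1.97  0.07  0.66 -1.36]
(0.516, -0.21, 0.127) 90 [ 0.58  0.55 -0.39  1.95  0.31  0.7   0.  ]
(0.516, -0.21, 0.127) 180 [ 0.73  0.59 -0.58  1.94  0.47  0.75  1.44]
(0.52, 0.08, 0.2) -180 [ 0.42  0.51 -0.87  1.96  0.5   0.9   0.86]
(0.52, 0.08, 0.2) -90 [ 0.61  0.67 -1.18  1.95  0.73  1.04  2.23]
(0.52, 0.08, 0.2) 0 [ 0.13  0.41 -0.5   1.98  0.26  0.82 -2.08]
(0.52, 0.08, 0.2) 90 [ 0.27  0.45 -0.67  1.97  0.36  0.85 -0.6 ]
(0.52, 0.08, 0.2) 180 [ 0.42  0.51 -0.87  1.96  0.5   0.9   0.86]
(0.52, 0.08, 0.113) -180 [ 0.27  0.6  -0.68  2.02  0.57  0.72  0.79]
(0.52, 0.08, 0.113) -90 [ 0.6   0.87 -1.19  2.    0.98  1.02  2.05]
(0.52, 0.08, 0.113) 0 [ 0.01  0.53 -0.36  2.03  0.3   0.63 -2.12]
(0.52, 0.08, 0.113) 90 [ 0.16  0.56 -0.54  2.02  0.46  0.67 -0.68]
(0.52, 0.08, 0.113) 180 [ 0.27  0.6  -0.68  2.02  0.57  0.72  0.79]
```

Run:
```python
from cell import *
from h import *
import pickle
env.reach((.516,-.22,.26),quat(np.pi/2))
s=env.get_state(); C=calibration('wrist'); p,d=camera('wrist'); print(s['time'],s['tcp_pos'],C)
cv2.imwrite('pics/w1.png',p); pickle.dump((C,s,d),open('w1.pkl','wb'))
```

```text
1.8833 [ 0.5155271  -0.22193542  0.25996076] {'fx': 325.19226210127806, 'fy': 325.19226210127806, 'cx': 275.551883842629, 'cy': 217.56568896189583, 'rvec': array([-2.80729933e+00,  4.81671593e-03,  4.57243884e-04]), 'tvec': array([-0.51606968, -0.23565655,  0.26590367])}
```

View pics/w1.png

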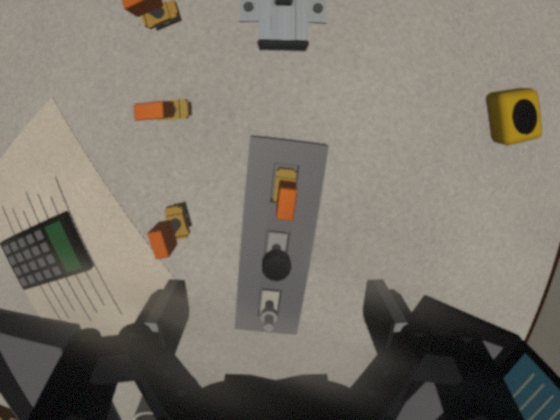

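The wrist view shows the nut in the caddy pocket nearest the channel, with its grip at about (287,200) and its plate at about (285,178). I'll crop in closer.

Run:
```python
from h import *
p=cv2.imread('pics/w1.png'); c=p[125:345,225:340]; cv2.imwrite('pics/w1c.png',cv2.resize(p[155:235,240:350],None,fx=7,fy=7,interpolation=cv2.INTER_CUBIC))
cv2.imwrite('pics/w1d.png',cv2.resize(c,None,fx=2.7,fy=2.7,interpolation=cv2.INTER_CUBIC))
```

```text
(no output)
```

View pics/w1c.png

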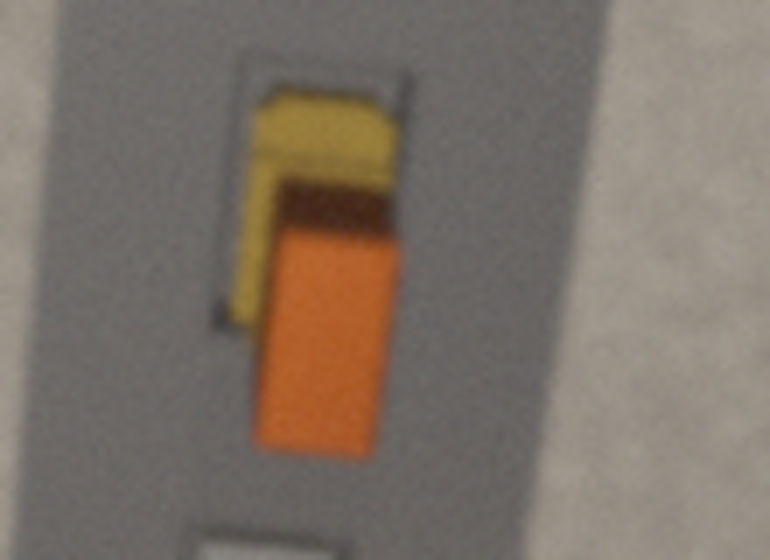

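View pics/w1d.png

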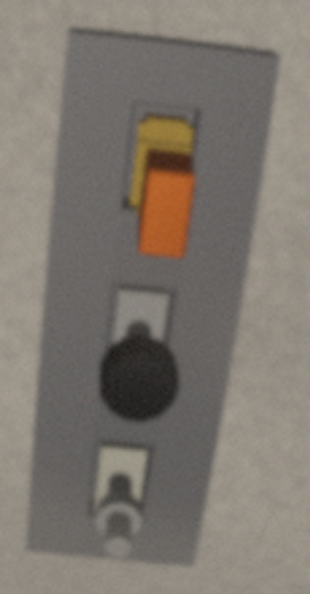

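Run:
```python
from h import *
import pickle
C,s,d=pickle.load(open('w1.pkl','rb'))
def rep(L,z,n):
    P=np.array([pix2z(C,u,v,z,True) for u,v in L])[:,:2]
    a=(P[0]+P[1]-P[2]-P[3])/2
    print(n,P.mean(0).round(4),'len',np.linalg.norm(a).round(4),'wid',np.linalg.norm((P[1]+P[2]-P[0]-P[3])/2).round(4),'yaw(of y)',np.degrees(np.arctan2(-a[0],a[1])).round(2))
rep([(240+x/7,155+y/7) for x,y in[(283,230),(400,240),(372,462),(256,448)]],.0885,'grip')
rep([(225+x/2.7,125+y/2.7) for x,y in[(71,28),(277,53),(192,563),(27,549)]],.018,'caddy')
```

```text
grip [ 0.524  -0.2099] len 0.0255 wid 0.013 yaw(of y) -6.42
caddy [ 0.5159 -0.2785] len 0.2252 wid 0.0739 yaw(of y) -6.69
```

Run:
```python
from cell import *
from h import *
import pickle
q=quat(np.radians(90-6.5))
env.grip(0.045,50)
env.reach((.524,-.2098,.18),q)
print(env.movel((.524,-.2098,.1275),velocity=.08,stop_force=8))
f0=env.get_state()['force']
C=calibration('wrist'); p,d=camera('wrist'); cv2.imwrite('pics/w2a.png',p)
env.grip(0.0,50)
s=env.get_state(); print(s['opening'],s['force']-f0,s['tcp_pos'])
p,d=camera('wrist'); cv2.imwrite('pics/w2.png',np.vstack([p[150:],])); print(s['time'])
```

```text
False
0.013268782155062431 [ 1.03784703 -0.8143704   1.01620538] [ 0.52422526 -0.20990452  0.12785304]
4.0583
```

View pics/w2.png

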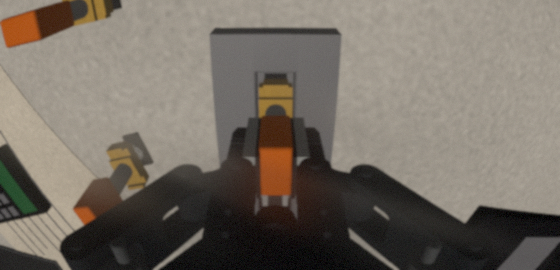

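The grip is held square between the pads, with the plate just visible in the pocket. Next I lift it and look at the channel.

Run:
```python
from cell import *
from h import *
import pickle
s=env.get_state(); P=s['tcp_pos']
env.movel((P[0],P[1],.26),velocity=.15)
env.reach((.522,.0,.26),quat(np.radians(90-1.7)))
s=env.get_state(); C=calibration('wrist'); p,d=camera('wrist'); print(s['time'],s['tcp_pos'],s['opening'],s['force'])
cv2.imwrite('pics/w3.png',p); pickle.dump((C,s,d),open('w3.pkl','wb'))
```

```text
5.9917 [ 0.52211078 -0.00191611  0.25958671] 0.012886734944437104 [-0.07628052 -0.16696565 -1.8472669 ]
```

View pics/w3.png

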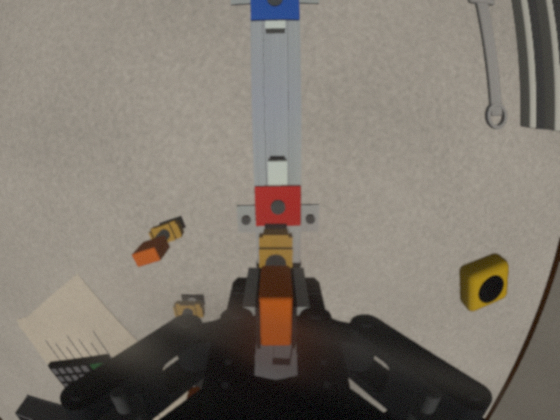

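The nut is held in front. The red plate is at about (278,205), with its bar/buffer (white and black) ending at about (277,157). The blue fitting is at (275,10), its bar ending at about (275,30). The slot runs clear between them.

Run:
```python
from h import *
p=cv2.imread('pics/w3.png'); 
a=cv2.resize(p[10:120,230:320],None,fx=4.5,fy=5.2,interpolation=cv2.INTER_CUBIC)
b=cv2.resize(p[120:240,230:320],None,fx=4.4,fy=4.8,interpolation=cv2.INTER_CUBIC)
cv2.imwrite('pics/w3a.png',cv2.resize(p[10:124,230:320],None,fx=5,fy=5,interpolation=cv2.INTER_CUBIC))
cv2.imwrite('pics/w3b.png',cv2.resize(p[124:238,230:320],None,fx=5,fy=5,interpolation=cv2.INTER_CUBIC))
cv2.imwrite('pics/w3c.png',cv2.resize(p[225:355,230:320],None,fx=4.5,fy=4.5,interpolation=cv2.INTER_CUBIC))
```

```text
(no output)
```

View pics/w3a.png

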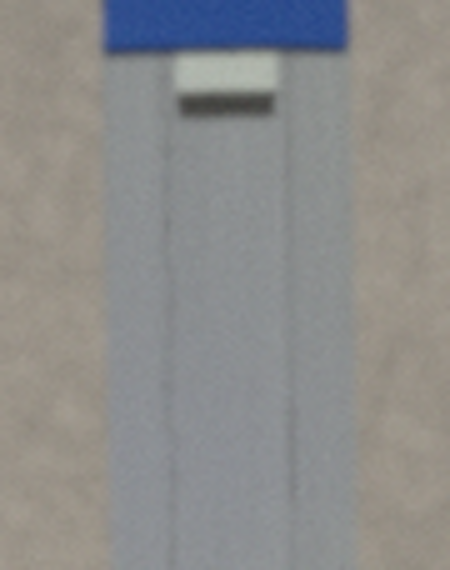

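View pics/w3b.png

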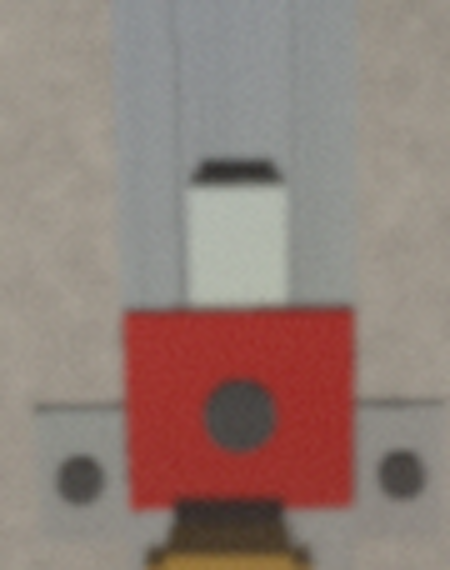

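View pics/w3c.png

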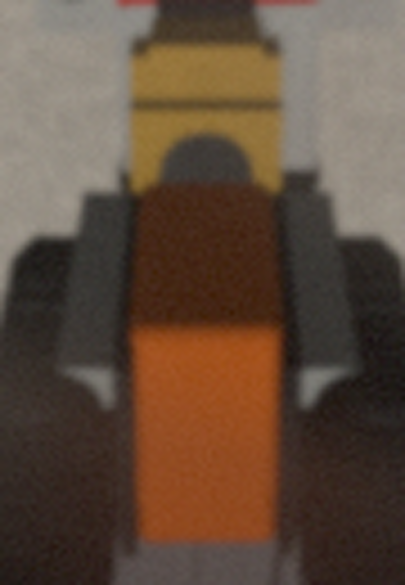

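Run:
```python
from h import *
import pickle
C,s,d=pickle.load(open('w3.pkl','rb')); T=s['tcp_pos']
W=lambda u,v,z:pix2z(C,u,v,z,True)
a=lambda x,y,z:W(230+x/5,10+y/5,z)
b=lambda x,y,z:W(230+x/5,124+y/5,z)
c=lambda x,y,z:W(230+x/4.5,225+y/4.5,z)
for n,f,l,r,y in [('slotA',a,171,291,300),('slotA2',a,174,292,500),('slotB',b,177,296,60),('outA',a,107,350,100),('outA2',a,111,354,500),('outB',b,121,356,200)]:
    L,R=f(l,y,.028),f(r,y,.028); print(n,((L+R)/2).round(4),np.linalg.norm(L-R).round(4))
print('red plate',[b(x,y,.033).round(4)[:2] for x,y in[(125,311),(353,309),(353,505),(130,507)]], b(240,415,.036).round(4))
print('blue edge',a(105,50,.033).round(4),a(347,48,.033).round(4))
print('red bar end',b(237,184,.028).round(4),'buffer',b(237,160,.025).round(4), 'blue bar',a(227,95,.028))
g=[c(x,y,T[2]-.039)-T for x,y in[(132,326),(281,326),(276,541),(138,541)]]; print('grip-T',np.round(g,4)[:,:2],np.mean(g,0).round(4))
print('plate front', (c(134,50,T[2]-.095)-T).round(4),(c(282,50,T[2]-.095)-T).round(4), (c(208,45,T[2]-.095)-T).round(4))
print(T)
```

```text
slotA [0.5262 0.1188 0.028 ] 0.0216
slotA2 [0.5254 0.0817 0.028 ] 0.0214
slotB [0.5253 0.0577 0.028 ] 0.0218
outA [0.527  0.1573 0.028 ] 0.0438
outA2 [0.5253 0.0819 0.028 ] 0.0441
outB [0.5248 0.0314 0.028 ] 0.0439
red plate [array([0.503 , 0.0119]), array([0.5456, 0.0109]), array([ 0.5453, -0.0281]), array([ 0.502 , -0.0272])] [ 0.5239 -0.0082  0.036 ]
blue edge [0.5053 0.1665 0.033 ] [0.5483 0.1655 0.033 ]
red bar end [0.5246 0.0344 0.028 ] buffer [0.5248 0.0385 0.025 ] blue bar [0.52672187 0.15797573 0.028     ]
grip-T [[-0.0062  0.0145]
 [ 0.0068  0.014 ]
 [ 0.0062 -0.0112]
 [-0.0071 -0.0108]] [-0.0001  0.0016 -0.039 ]
plate front [-0.0083  0.0175 -0.095 ] [ 0.0096  0.017  -0.095 ] [ 0.0006  0.0179 -0.095 ]
[ 0.52211078 -0.00191611  0.25958671]
```

Run:
```python
from cell import *
from h import *
import pickle
q=quat(np.radians(90-1.2))
env.reach((.5254,.095,.20),q)
env.movel((.5254,.095,.160),velocity=.1)
env.dwell(.2)
s=env.get_state(); C=calibration('wrist'); p,d=camera('wrist'); print(s['time'],s['tcp_pos'],s['opening'],s['force'])
cv2.imwrite('pics/w4.png',cv2.resize(p[120:340,180:370],None,fx=2.7,fy=2.7,interpolation=cv2.INTER_CUBIC)); pickle.dump((C,s,d),open('w4.pkl','wb'))
cv2.imwrite('pics/w4full.png',p)
```

```text
7.3167 [0.52585942 0.09503324 0.16071396] 0.013322321669760395 [-0.26537441 -0.34508767 -0.76833661]
```

View pics/w4.png

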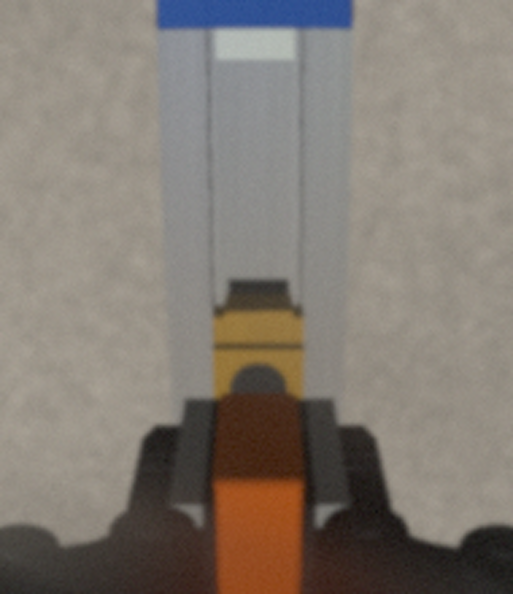

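The nut is poised over the slot: shoe at crop (259,290), plate spanning 213–304, slot edges at about 212–301. I'll quantify that before descending.

Run:
```python
from h import *
import pickle
C,s,d=pickle.load(open('w4.pkl','rb'))
p=cv2.imread('pics/w4full.png'); cv2.imwrite('pics/w4z.png',cv2.resize(p[125:275,235:315],None,fx=7,fy=4,interpolation=cv2.INTER_CUBIC))
R,t=cam(C)
g=p[:,:,:].sum(2).astype(float)
# slot edges dark lines per row: darkest col near expected
L=[];Rr=[]
for v in range(150,222):
    row=cv2.GaussianBlur(p,(1,5),0)[v].sum(1).astype(float)
    for lo,hi,S in((254,264,L),(287,296,Rr)):
        u=lo+np.argmin(row[lo:hi]); S.append(pix2z(C,u,v,.028,True)[:2])
for S in (L,Rr):
    S=np.array(S); k=np.polyfit(S[:,1],S[:,0],1); print('yaw',-np.degrees(np.arctan(k[0])),'x at .095',np.polyval(k,.095), np.std(S[:,0]-np.polyval(k,S[:,1])))
print(s['orientation'],'tool yaw',np.degrees(2*np.arctan2(s['orientation'][2],s['orientation'][1]))-90)
```

```text
yaw -0.9052323200288247 x at .095 0.514464798949135 0.00015895148848518885
yaw -0.32913799407242195 x at .095 0.536263086855473 0.00015955722646915374
[4.01927126e-04 7.14540987e-01 6.99593251e-01 5.47454429e-04] tool yaw -1.2112149336515472
```

View pics/w4z.png

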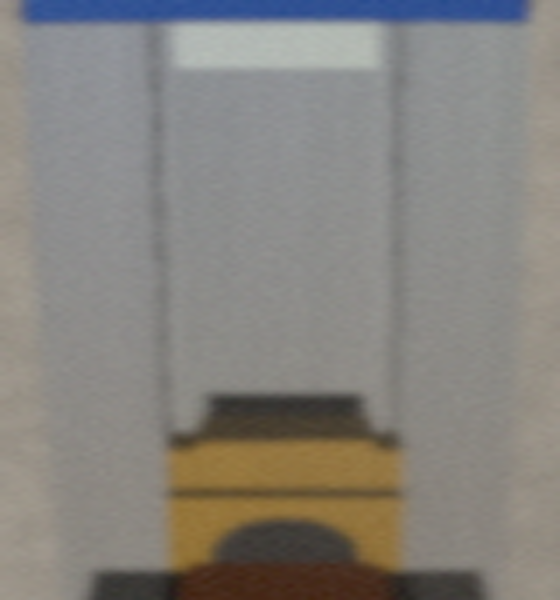

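Run:
```python
from h import *
import pickle
C,s,d=pickle.load(open('w4.pkl','rb')); T=s['tcp_pos']
for n,l,r,y,z in (('shoe',208,362,400,T[2]-.1205),('plate front',171,400,440,T[2]-.095),('plate groove',168,402,492,T[2]-.095)):
    A,B=[pix2z(C,235+u/7,125+y/4,z,True) for u in (l,r)]; print(n,((A+B)/2-T).round(4),np.linalg.norm(A-B).round(4),((A+B)/2)[:2].round(4))
```

```text
shoe [ 0.0003  0.0143 -0.1205] 0.0137 [0.5262 0.1094]
plate front [ 0.0004  0.018  -0.095 ] 0.0178 [0.5263 0.1131]
plate groove [ 0.0002  0.0103 -0.095 ] 0.0185 [0.5261 0.1053]
```

Run:
```python
from cell import *
from h import *
q=quat(np.radians(90-0.7))
env.movel((.5248,.095,.158),velocity=.05,rot=q); env.dwell(.2)
s=env.get_state(); print(s['tcp_pos'],s['force'])
f0=s['force']
for z in (.145,.136,.130):
    r=env.movel((.5248,.095,z),velocity=.03,stop_force=4); s=env.get_state(); print(r,s['tcp_pos'],s['force']-f0)
    if r: break
print(s['time'])
```

```text
[0.52480591 0.09501379 0.15800317] [ 0.20586314  0.01470345 -0.36519738]
False [0.52472795 0.09502866 0.14482012] [-0.04734326 -0.93826412 -1.67497638]
False [0.52465373 0.09498951 0.13576981] [-0.68548848 -1.01208554 -0.74592078]
False [0.52464694 0.0949688  0.12975981] [ 0.10668126 -0.6714548  -0.58176504]
9.2
```

Run:
```python
from cell import *
from h import *
env.movel((.5252,.095,.130),velocity=.03); env.dwell(.3)
f0=env.get_state()['force']; print(f0)
for z in (.126,.123,.120,.117,.1155):
    r=env.movel((.5252,.095,z),velocity=.02,stop_force=6 if z>.12 else 4); env.dwell(.15); s=env.get_state(); print(z,r,s['tcp_pos'],s['force']-f0)
print(s['time'],s['opening'])
```

```text
[-0.37531977 -0.12250967 -1.31139758]
0.126 False [0.52537228 0.09507183 0.12616301] [ 0.2791357  -0.78980089  2.33205513]
0.123 False [0.52537423 0.09505456 0.12311854] [ 1.09233223 -0.42040768  4.06434586]
0.12 False [0.52537536 0.09506498 0.12012326] [1.45403999 0.38326364 5.3872589 ]
0.117 False [0.52537572 0.09505221 0.11720716] [ 0.60111766 -0.14184942  7.04806171]
0.1155 False [0.52538309 0.09507827 0.11578934] [0.7652561  0.55307463 8.0023933 ]
12.0 0.013273444286426978
```

Spring force tracks 2 N + 0.5 N/mm, with first contact at TCP z of about 0.1268, so the groove is now about 4 mm below the lip. I'll go 0.5 mm deeper and twist in steps.

Run:
```python
from cell import *
from h import *
P=(.5252,.095,.1149)
r=env.movel(P,velocity=.02,stop_force=3); env.dwell(.1); s=env.get_state(); print(r,s['tcp_pos'],s['force'],s['torque']); t0=s['time']
for dg in (5,15,30,50,70,90):
    r=env.movel(P,velocity=.02,rot=quat(np.radians(89.3+dg)),stop_force=6); s=env.get_state()
    print(dg,r,s['tcp_pos'].round(4),s['force'].round(2),s['torque'].round(3),(s['time']-t0))
    if r: break
```

```text
False [0.52539484 0.09507483 0.11522574] [ 0.18067977 -0.5189053   7.32273669] [-0.05169486 -0.04310807  0.001677  ]
5 False [0.5254 0.0951 0.1152] [ 0.28 -0.12  6.48] [ 0.024 -0.027  0.064] 0.25
15 False [0.5254 0.0951 0.1152] [-0.23 -0.89  7.15] [-0.003 -0.007 -0.042] 0.5750000000000011
30 False [0.5253 0.0951 0.1151] [-0.27 -0.6   6.98] [-0.014 -0.018  0.009] 0.9832999999999998
50 False [0.5253 0.0951 0.1151] [-0.78 -0.24  7.26] [-0.039 -0.037  0.005] 1.4832999999999998
70 False [0.5253 0.0951 0.1151] [0.8  0.96 6.92] [-0.046  0.025  0.032] 1.9832999999999998
90 False [0.5253 0.0951 0.1151] [ 0.52 -0.35  6.4 ] [-0.048 -0.041  0.006] 2.4833
```

Run:
```python
from cell import *
from h import *
q=quat(np.radians(179.3)); z=.1149
P=[.5255,.095]
while z<.1215:
    z+=.0007; r=env.movel((*P,z),velocity=.015,stop_force=5); env.dwell(.12); F=[env.get_state()['force']]
    for _ in range(4): env.dwell(.02); F.append(env.get_state()['force'])
    s=env.get_state(); f=np.mean(F,0)
    print(round(z,4),r,s['tcp_pos'].round(4),f.round(2),s['torque'].round(3))
    if r or f[2]<0.5: break
print(s['time'])
```

```text
0.1156 False [0.5254 0.0952 0.1158] [ 0.24 -0.16  6.35] [-0.035  0.081  0.026]
0.1163 False [0.5254 0.0952 0.1165] [-0.38 -0.12  5.76] [ 0.041  0.084 -0.003]
0.117 False [0.5254 0.0952 0.1172] [0.04 0.11 6.01] [ 0.056 -0.008  0.057]
0.1177 False [0.5254 0.0952 0.1178] [-0.16 -0.22  5.67] [ 0.03  -0.02  -0.029]
0.1184 False [0.5253 0.0952 0.1185] [0.28 0.11 5.03] [-0.043  0.016  0.056]
0.1191 False [0.5254 0.0951 0.1191] [-0.12  0.15  5.17] [ 0.12   0.065 -0.012]
0.1198 False [0.5254 0.0951 0.1196] [ 0.83  1.61 -0.72] [ 0.437 -0.253  0.038]
17.8667
```

Spring force dropped from 5 N to about 0 at TCP z of about 0.1195, exactly the groove-seated height (plate-top contact would be 3 mm lower). I'll take a quick look to confirm.

Run:
```python
from cell import *
from h import *
env.movel((.5254,.095,.1194),velocity=.01); env.dwell(.1); 
s=env.get_state(); print(s['tcp_pos'].round(4),s['force'].round(2),s['torque'].round(2),s['time'])
p,d=camera('wrist'); cv2.imwrite('pics/w5.png',cv2.resize(p[120:340,180:370],None,fx=2.7,fy=2.7,interpolation=cv2.INTER_CUBIC))
```

```text
[0.5254 0.0951 0.1195] [-0.68  0.21  3.4 ] [ 0.32  0.13 -0.03] 18.2167
```

View pics/w5.png

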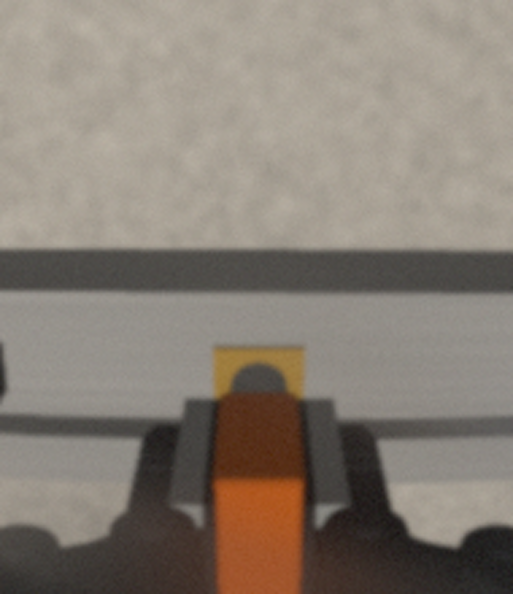

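The plate lies crosswise with its end hidden under the lip at crop row 347, so it is caught. Now I slide it toward red.

Run:
```python
from cell import *
from h import *
k=np.tan(np.radians(.7))
X=lambda y:.5253+k*(y-.095)
for y in (.085,.072,.060,.055):
    r=env.movel((X(y),y,.1194),velocity=.025,stop_force=9); s=env.get_state(); F=[s['force']]
    for _ in range(4): env.dwell(.02); F.append(env.get_state()['force'])
    print(y,r,s['tcp_pos'].round(4),np.mean(F,0).round(2),s['torque'].round(2))
    if r: break
print(s['time'])
```

```text
0.085 False [0.5254 0.0839 0.1194] [ 0.3  -1.6   4.52] [-0.27 -0.14 -0.02]
0.072 False [0.525  0.0714 0.1193] [-0.   -0.2   4.67] [-0.07 -0.07 -0.03]
0.06 False [0.5249 0.0594 0.1194] [ 0.36 -1.01  4.53] [-0.1  -0.11  0.03]
0.055 False [0.5248 0.0548 0.1194] [0.14 0.31 4.75] [ 0.11 -0.03  0.  ]
20.6667
```

```bash
cat > slide.py <<'E'
from cell import *
from h import *
import sys
k=np.tan(np.radians(.7)); X=lambda y:.5253+k*(y-.095)
def meas(n=6):
    F=[]
    for _ in range(n): env.dwell(.025); F.append(env.get_state()['force'])
    return np.mean(F,0)
def run(y,yend,step,thr,z=.1194,stop=3.5):
    while y>yend+1e-6:
        y-=step; r=env.movel((X(y),y,z),velocity=.008,stop_force=stop); f=meas(); s=env.get_state()
        print(round(y,4),r,s['tcp_pos'].round(4),f.round(2),s['torque'].round(2),round(s['time'],2))
        if r or f[1]>thr: return True
E
python3 - <<'E'
from slide import *
print(meas())
run(.055,.0495,.001,2.5) or run(.0495,.043,.0005,3.0)
E
```

```text
[0.01666168 0.11497674 4.80779613]
0.054 False [0.5248 0.0542 0.1194] [0.26 1.74 4.87] [ 0.39 -0.07 -0.05] 21.31
0.053 False [0.5248 0.053  0.1194] [0.47 1.44 4.39] [ 0.39 -0.06  0.02] 21.73
0.052 False [0.5248 0.0518 0.1194] [0.48 1.01 4.85] [ 0.28 -0.02 -0.03] 22.16
0.051 False [0.5248 0.0509 0.1194] [0.02 1.12 4.65] [ 0.3   0.   -0.01] 22.58
0.05 False [0.5247 0.0499 0.1194] [-0.24  1.39  4.66] [ 0.29 -0.04  0.05] 23.01
0.049 False [0.5247 0.0489 0.1194] [-0.27  1.13  4.86] [ 0.31 -0.05 -0.05] 23.43
0.049 False [0.5247 0.0489 0.1194] [0.03 0.61 4.67] [ 0.25 -0.05  0.08] 23.83
0.0485 False [0.5247 0.0486 0.1194] [0.11 1.7  4.86] [0.44 0.01 0.03] 24.23
0.048 False [0.5247 0.048  0.1194] [0.06 1.92 4.56] [ 0.46 -0.02  0.02] 24.63
0.0475 False [0.5247 0.0475 0.1194] [0.11 1.31 4.38] [0.35 0.   0.03] 25.03
0.047 False [0.5247 0.0469 0.1194] [0.45 1.48 4.83] [0.34 0.01 0.01] 25.43
0.0465 False [0.5247 0.0465 0.1194] [0.15 1.78 4.9 ] [ 0.54 -0.    0.06] 25.83
0.046 False [0.5247 0.0461 0.1194] [-0.23  2.52  4.74] [ 0.65 -0.01  0.05] 26.23
0.0455 False [0.5247 0.0455 0.1194] [-0.07  2.3   5.33] [ 0.62 -0.04  0.01] 26.63
0.045 False [0.5247 0.045  0.1194] [-0.37  2.37  5.06] [0.65 0.04 0.  ] 27.03
0.0445 False [0.5247 0.0445 0.1194] [0.01 2.9  5.41] [ 0.67 -0.03 -0.01] 27.43
0.044 False [0.5247 0.044  0.1194] [-0.24  2.93  5.15] [ 0.77  0.05 -0.01] 27.83
0.0435 False [0.5247 0.0436 0.1194] [0.02 3.6  4.84] [0.79 0.02 0.03] 28.23
```

Buffer contact began at about y=0.0465–0.047, so the hard bar should be near 0.0435. I'll creep the rest.

Run:
```python
from slide import *
run(.0435,.0419,.0002,4.6)
```

```text
0.0433 False [0.5247 0.0435 0.1194] [0.01 4.12 4.87] [1.05 0.02 0.02] 28.63
0.0431 False [0.5247 0.0434 0.1194] [-0.65  5.21  5.23] [ 1.29  0.11 -0.01] 29.03
```

Run:
```python
from slide import *
for z in (.1196,.1198):
    y=.0432; env.movel((X(y),y,z),velocity=.01,stop_force=8); print(meas().round(2), env.get_state()['tcp_pos'].round(4))
    if meas(3)[2]<2: break
C=calibration('wrist');p,d=camera('wrist'); cv2.imwrite('pics/w6.png',cv2.resize(p[120:340,150:400],None,fx=2.7,fy=2.7,interpolation=cv2.INTER_CUBIC)); print(env.get_state()['time'])
```

```text
[0.34 5.22 3.59] [0.5247 0.0435 0.1195]
[0.73 5.44 1.64] [0.5246 0.0434 0.1196]
30.0333
```

View pics/w6.png

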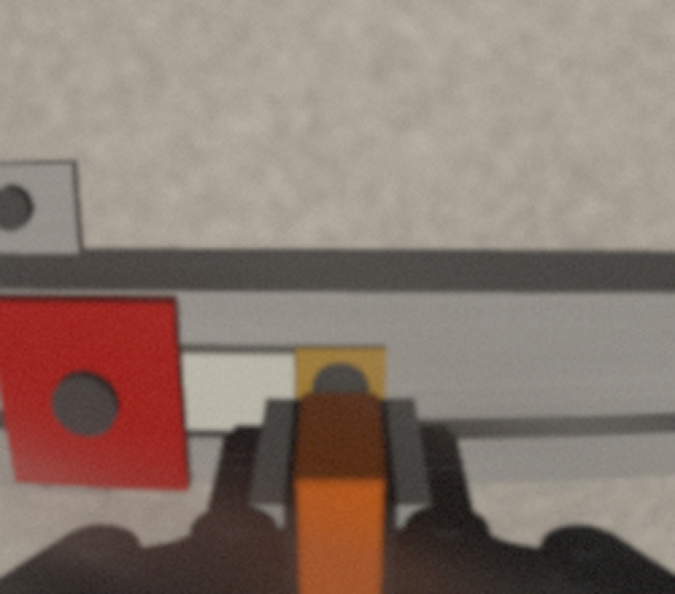

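The brass plate's edge at crop x≈296 meets the white bar, with no black buffer showing between them: it is home. Release now.

Run:
```python
from slide import *
env.grip(.04)
s=env.get_state(); print(s['tcp_pos'],s['opening'],meas().round(2))
T=s['tcp_pos']; env.movel((T[0],T[1],.19),velocity=.06,stop_force=6)
env.movel((.5247,.06,.25),velocity=.15,rot=quat(np.radians(179.3)))
env.dwell(.3)
s=env.get_state();C=calibration('wrist');p,d=camera('wrist'); cv2.imwrite('pics/w7.png',p)
import pickle; pickle.dump((C,s,d),open('w7.pkl','wb')); print(s['time'],s['force'])
cv2.imwrite('pics/w7c.png',cv2.resize(p[150:330,180:400],None,fx=3.3,fy=3.3,interpolation=cv2.INTER_CUBIC))
```

```text
[0.52439481 0.04230792 0.11946458] 0.04007313959362906 [ 0.34 -0.05  0.05]
32.7417 [ 0.25781457 -0.34505972 -0.21748351]
```

View pics/w7.png

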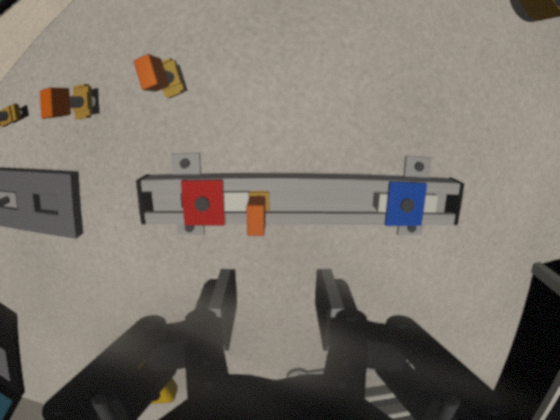

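View pics/w7c.png

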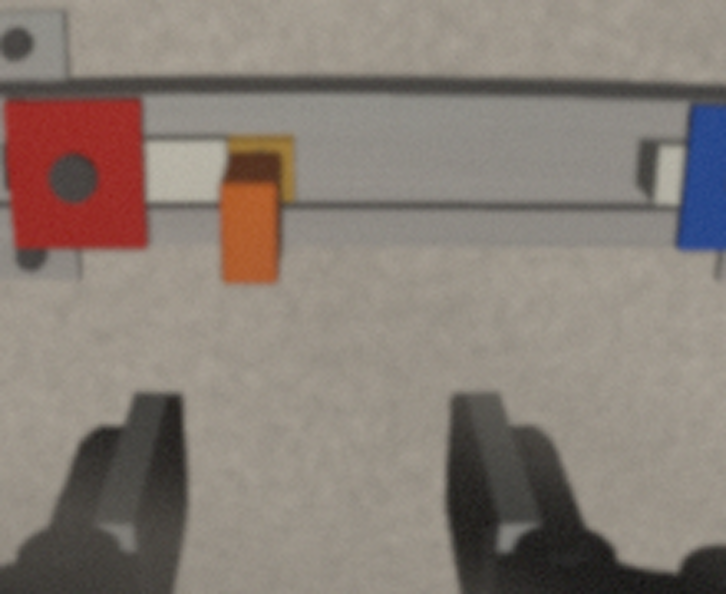

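Run:
```python
from h import *
import pickle
C,s,d=pickle.load(open('w7.pkl','rb'))
W=lambda x,y,z:pix2z(C,180+x/3.3,150+y/3.3,z,True)
print('grip top',np.mean([W(x,y,.080) for x,y in[(221,182),(280,182),(278,283),(222,283)]],0).round(4))
print('plate edges at groove line', W(228,140,.021).round(4),W(294,140,.021).round(4))
print('bar end',W(228,142,.028).round(4),'red plate',np.mean([W(x,y,.033) for x,y in[(5,99),(142,98),(147,248),(15,248)]],0).round(4))
p=cv2.imread('pics/w7.png'); cv2.imwrite('pics/w7z.png',cv2.resize(p[185:240,235:280],None,fx=10,fy=10,interpolation=cv2.INTER_CUBIC))
```

```text
grip top [0.5243 0.0446 0.08  ]
plate edges at groove line [0.5168 0.035  0.021 ] [0.5171 0.0539 0.021 ]
bar end [0.5156 0.0356 0.028 ] red plate [ 0.5229 -0.0075  0.033 ]
```

View pics/w7z.png

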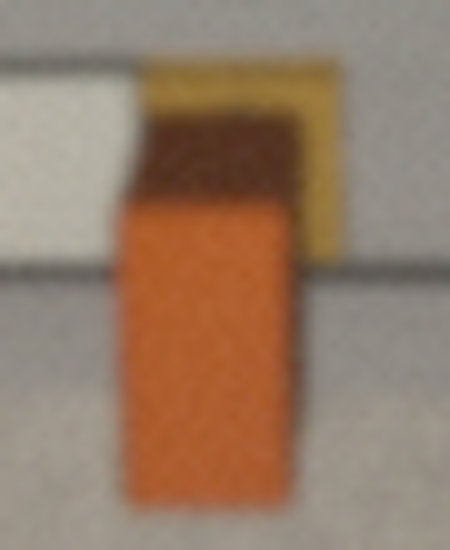

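The grip top and plate centre agree in y (0.0446 and 0.0445), so the nut is upright. The plate edge meets the bar with no gap or black showing. Handing in.

Run:
```python
from cell import *
from h import *
import pickle
C,s,d=pickle.load(open('w7.pkl','rb')); R,t=cam(C)
u,v=257,219; x=(u-C['cx'])/C['fx'];y=(v-C['cy'])/C['fy'];r=np.hypot(x,y)
ray=np.array([x*np.tan(r)/r,y*np.tan(r)/r,1])*d[v,u]; print('grip top point',R.T@(ray-t))
job.job_done(); print(env.get_state()['time'])
```

```text
grip top point [0.52333084 0.04547401 0.07882472]
the job is handed in; nothing more can be done
the job is handed in; nothing more can be done
```

I took the spring nut from the caddy, pressed it through the slot and turned it 90°. I then let its spring lift it into both lips, slid it against the red stop's buffer and let go. The job was handed in with about 33 s on the robot's clock, against the 72 s limit.

- **Pressing and twisting:** the force stayed at about 8 N, in line with the spring. The twist met no resistance.
- **Catching:** the lips took the spring load at TCP height 0.1195–0.1196 m. The expected height with the grooves seated is 0.1194 m.
- **Meeting the bar:** I felt the buffer from about y = 0.0468 m and the hard bar at about 0.0435 m, and stopped at about 5 N.
- **After letting go:**
  - The nut stands crosswise and upright: grip top and plate centre agree to 0.1 mm in y.
  - The plate meets the bar with no gap or black buffer showing, and the axes are 52 mm apart, within the 30–53 mm range.
  - The grip top measures 79 mm high against the 80 mm expected.
- **Disagreements:**
  - When the fingers opened, the TCP moved about 1 mm toward the stop as the push relaxed. The picture afterwards showed the nut still against the bar.
  - The camera puts the nut about 1 mm from where the arm's own readings do, within the 2 mm calibration error.
- **Not checked:** I took no final scene or top picture, so I did not compare the other objects with their starting places. The arm felt no unexpected contact.

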